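# Tap the clamping wedge tight

### The arm

A 6-joint arm with a two-finger parallel gripper is mounted at the origin on the work surface. World frame = base frame: x ahead of the robot, y to its left, z up, the work surface at z = 0. Lengths are in mm, angles in degrees, forces in N, time in s.
With the tool pointing down it reaches from about 350 to 850 mm from the base axis. Payload 8.1 kg.
Tool frame: the origin (TCP) lies midway between the tips of the shut fingers; the grasp point (between the pads) lies 19 mm behind it; z points along the fingers, y is the line along which they close (so a half turn about z gives the same grasp; the last joint's range is limited). The gripper opens to 85 mm and grips with 20 to 120 N. Pads are 22 mm wide; open, the fingers measure 114 mm over their backs; the gripper's body (76 mm by 85 mm) begins 54 mm behind the grasp point. The pads swing forward as they close: fully open they stand 13 mm farther back than shut.
Start: joints at [-74.221, 7.471, 85.268, -0, 87.261, -4.893], TCP at [211.834, -561.366, 231.292] pointing down, gripper open.
Joint ranges: [-169.43, 169.43], [-51.17, 129.36], [1.28, 143.12], [-76.62, 256.62], [0, 156.53], [-152.29, 152.29]. Speed limits (degrees/s): [136.94, 136.94, 159.86, 180, 180, 180].

### API

Orientations are given as [roll, pitch, yaw] about the fixed x, y, z axes, in that order (R = Rz(yaw) Ry(pitch) Rx(roll)).
In Python, from bench import sense, snapshot, order, finder gives the robot as it stands.
- The arm moves only by the tool send_rows, never from a script. Its argument "steps" is a list of rows, each a list of 2 entries, a list of its own where there are three numbers: the shift along the world's x, y, z in units of 30 mm (1.0 is 30 mm), then the turn, a rotation vector about the world's x, y, z in rad. In form: [[[dx, dy, dz], [wx, wy, wz]], ...]. A call has 1 to 10 rows; each row is the pose to reach, as a shift and turn from the pose commanded when the call began; what a row does not reach only later rows make up. A row lasts 1/8 s, in which the tool goes at most 62.5 mm and 10.7 degrees, less where a joint would pass 70% of its speed; a pose out of reach is approached as far as the arm can. A call with a gripper value outside its range is refused whole. "fingers" is the closure, from 0 (fully open) to 1 (shut), set as the call begins (left out, the last holds). The fingers move at their own pace and stop on an object; "squeeze" is the grip in N (left out, the last holds). Time passes only in rows, so rows that repeat a pose let the fingers close. It gives the time, the measured TCP pose, the force, the opening and the grip force at its end, in the units of the state.
- sense(): the state, without advancing time (a new reading comes with each control period).
- snapshot(name): name is "scene" or "top" or "wrist"; returns a dict with "img" (400x640x3 uint8, red, green, blue), "K" (3x3 intrinsics, pixels), "k1" (the pictures are not rectified: a ray, as slopes to the right and down, at radius r is drawn at 1 + k1 r^2 times it, then the intrinsics apply), "pose" (4x4, takes a point from camera to world coordinates). Camera axes: x right, y up, looking along -z (the intrinsics and any distortion apply to the point x, -y, -z); pixel columns grow to the right and rows downward; lengths in mm; the calibration is good to about 2 mm. A picture is of the moment at which its call begins. There is no depth.
- order.hand_in(): hands the job in; it is judged then, once.
Trained networks look in the newest picture that a camera, given by its name, has taken for a name from the list of things; names that differ only in an ending like _2 or _b are one class to them, and where a whole thing is asked for, a point or a joint stands for the part that bears it (a point fixed in the world has none). Each returns a list of dicts, best first, with "confidence" (0 to 1); they miss things now and then, are a little off and sometimes report something else, mostly with a low value. They report only what shows in the picture. A call takes as long as a camera call. They do not tell look-alikes from the thing itself.
- finder.find_in(label, camera): "box" ([left, top, width, height] as shares, 0 to 1, of the picture: columns of its width, rows of its height, round what is visible of it).
- finder.trace(label, camera): "mask" (400x640 bool, what is visible of it) and "box" ([left, top, width, height] as shares, 0 to 1, of the picture: columns of its width, rows of its height, round what is visible of it).
- finder.pinpoint(label, camera): "at" ([column, row] as shares, 0 to 1, of the picture: columns of its width, rows of its height: a listed point, or the origin of a listed thing).
The state is a dict: "time": time; "joint_pos": joint angles; "qd": joint speeds; "joint_efforts": joint torques, N m; "tool_pos": TCP position; "tcp_rot": TCP orientation; "ft_force": force on the tool from outside, world axes, zero at the start; "wrist_torque": the same for the moment, N m; "finger_gap": finger opening in mm; "grip_force": force on a finger pad.
Only numpy, scipy, OpenCV 4.12 (cv2) and the standard library are available. Lean on these libraries where they do the work, as an engineer would, in place of code of your own. Each camera call takes 0.05 s, during which the arm holds its last target. There are 200 camera calls.

### The job

Pick up the mallet by its handle and tap the yellow wedge sideways on its thick end, light tap after light tap, until one more tap no longer moves it and it clamps the board tight in the jig. Touch the wedge and the board with the mallet only, do not hit hard enough to dent the wedge, leave the other things on the bench alone, and finally stand the mallet back on its black mat and let go.

Things in the scene. Friction and masses are not known exactly. Their poses are not given: they have to be found in the camera images.
- jig: wooden wedging jig screwed to the bench: brown base plate 210 (x) x 320 (y) x 12 mm; origin at the centre of its underside. On it, in order along x: red cleat, yellow wedge, light board, dark fence (cleat and fence 28 mm high); a dark end stop at the board's -y end. The wedge is driven along the jig's -y.
- jig_cleat (a point): point on the red cleat's inner face at its mid-length; the face is the plane x = -45 mm - y/6 of the jig, y = -30 to 100 mm. Opposite it the dark fence, parallel to y, has its inner face between x = 28 and 35 mm: it is set anew each time and not reported, so how far the wedge must go (about 25 to 85 mm) is found by feel.
- wedge: yellow wooden wedge, 100 g, loose on the base plate (underside 12 mm above the bench), 140 mm long in y, 36 mm high, taper 1 in 6: 16 mm wide at the thin end (y = -70), 39 mm at the thick end (y = +70). Origin: mid-length on the underside. Straight face x = +14 mm to the board, tapered face to the cleat. Above 45 N from the mallet it dents.
- wedge_butt (a point): where to strike: centre of the wedge's flat thick end, 30 mm above the bench; y points out of the wedge, against the blow. The wedge slides easily (1 to 3 N) until the board meets the fence, then resistance climbs within some mm; 10 to 20 N seats it and it stays by itself. When tight this end is still 15 mm or more past the board and cleat.
- board: light wooden workpiece 60 (x) x 200 (y) x 36 mm, 250 g, lying loose on the base plate between wedge and fence; origin at the centre of its underside. It has a few mm of play until the wedge clamps it against the fence.
- mallet: short-handled joiner's mallet standing on its head on the mat, about 350 g. Dark head 46 (x) x 90 (y) x 44 mm high, striking faces at y = +45 and -45 mm. Light handle 26 x 26 mm, straight up from the head's middle, z = 44 to 104 mm. Origin: centre of the head's underside. Best gripped firmly low on the handle, just above the head.
- mat: black rubber mat 120 (x) x 130 (y) x 6 mm thick, fixed, on which the mallet stands at the start and at the end; origin at the centre of its underside
- glue: yellow glue bottle, 56 mm diameter, 130 mm tall, bystander; origin at the centre of its underside
- tape: black and yellow tape measure, 70 x 40 x 50 mm high, bystander; origin at the centre of its underside
- carton: cardboard box of screws, 110 x 80 x 45 mm high, bystander; origin at the centre of its underside
Mind the look-alikes: they are no part of the job. Several things have the shape of the mat; the one meant has the colours described above.

How it is judged (in metres and radians):
On the way, in this order (a step that is already met when the one before it is completed fails the run):
1. the mallet is lifted off its mat (height (world z) of mallet above 0.012 m and contact force between mallet and mat below 0.05 N), for 0.1 s.
2. a first tap with the mallet has moved the wedge by more than 5 mm and the mallet has come off it (distance of wedge from where it was at the start of the episode above 0.005 m and contact force between mallet and wedge below 0.2 N), for 0.05 s.
3. the mallet taps the wedge again, with more than 4 N (contact force between mallet and wedge above 4 N).
4. the wedge sits tight by itself between cleat and board (more than 5 N on either side), with the mallet off it (contact force between wedge and board above 5 N and contact force between wedge and jig above 5 N and angle between each of wedge, board's own z axis and vertical below 0.06 rad and contact force between mallet and wedge below 0.2 N), for 0.3 s.
At the end, for the whole second after the job is handed in: the wedge sits still and tight: it presses on the board and on the cleat with more than 5 N each, wedge and board lie flat (within 0.06 rad), and the mallet stands upright at rest on its mat (its centre within 45 mm of the mat's), released (contact force between wedge and board above 5 N and contact force between wedge and jig above 5 N and angle between each of wedge, board's own z axis and vertical below 0.06 rad and linear speed of wedge below 0.003 m/s and horizontal distance between mallet and mat below 0.045 m and height (world z) of mallet below 0.01 m and angle between mallet's own z axis and vertical below 0.08 rad and linear speed of mallet below 0.01 m/s and contact force between the fingers and mallet below 0.05 N); the robot touches nothing.
It fails at once if the mallet presses or strikes the wedge with more than 45 N (dented) (contact force between mallet and wedge above 45 N).
It fails at once if the robot's fingers or arm touch the wedge (contact force between any of the fingers, the arm and wedge above 0.5 N).
It fails at once if the robot's fingers or arm touch the board (contact force between any of the fingers, the arm and board above 0.5 N).
It fails at once if a bystander (glue, tape measure, carton) is moved by more than 15 mm (distance of any of glue, tape, carton from where it was at the start of the episode above 0.015 m).
It also fails if it takes over 54 s, if anything falls off the work surface, if the arm or the gripper's body presses on something with over 40 N, if the wrist force passes 120 N, or if a joint passes its speed limit or range.

## Working session

There is one attempt and no reset: what is moved stays moved. The work goes in short steps, Python scripts to look and compute and a tool call to move; the robot and the scene stay as the last step left them, time stands still between calls to the robot, and variables do not carry over. Pictures are saved under pics/ and viewed, at most 10 in all, crops included, and the job is handed in when it is done.

Besides the shell and the picture viewer there is one more tool, called after ">>>" by a JSON object that holds its "name" and its "arguments", one argument or row to a line. send_rows: Moves the arm, as the interface text tells. Its arguments: {"type":"object","properties":{"steps":{"type":"array"},"fingers":{"type":"number"},"squeeze":{"type":"number"}},"required":["steps"]}

```bash
mkdir -p pics; cat > h.py <<'E'
import numpy as np, cv2
from bench import sense, snapshot, order, finder
def ray(s,uv):
    K=np.array(s["K"],float);P=np.array(s["pose"],float)
    d=np.array([(uv[0]-K[0,2])/K[0,0],(uv[1]-K[1,2])/K[1,1]])
    p=d.copy()
    for _ in range(30): p=d/(1+s["k1"]*(p@p))
    v=P[:3,:3]@np.array([p[0],-p[1],-1.]); return P[:3,3],v
def atz(s,uv,z):
    o,v=ray(s,uv); return o+v*(z-o[2])/v[2]
def tri(r):
    A=np.zeros((3,3));b=np.zeros(3)
    for o,v in r:
        v=v/np.linalg.norm(v);M=np.eye(3)-np.outer(v,v);A+=M;b+=M@o
    x=np.linalg.solve(A,b)
    return x,[round(float(np.linalg.norm(np.cross(x-o,v/np.linalg.norm(v)))),1) for o,v in r]
def proj(s,X):
    K=np.array(s["K"],float);P=np.array(s["pose"],float)
    c=P[:3,:3].T@(np.array(X)-P[:3,3]); q=np.array([c[0],-c[1]])/-c[2]; q=q*(1+s["k1"]*(q@q))
    return np.array([K[0,0]*q[0]+K[0,2],K[1,1]*q[1]+K[1,2]])
E
cat > a.py <<'E'
from h import *
S={}
for c in("scene","top"):
    S[c]=snapshot(c); cv2.imwrite(f"pics/{c}0.png",S[c]["img"][:,:,::-1])
    print(c,np.round(S[c]["pose"],2).tolist(),S[c]["K"][0][0],S[c]["k1"])
for l in("mallet","wedge","wedge_butt","jig","jig_cleat","board","mat","glue","tape","carton"):
    R=[]
    for c in S:
        f=finder.pinpoint(l,c)[:3]
        for k in f: print(l,c,round(k["confidence"],2),np.round(np.array(k["at"])*[640,400],1),np.round(atz(S[c],np.array(k["at"])*[640,400],0),0))
        if f: R.append(ray(S[c],np.array(f[0]["at"])*[640,400]))
    if len(R)==2: a,b=tri(R);print("   tri",np.round(a,1),b)
print(sense())
E
python3 a.py
```

```text
scene [[-0.83, -0.31, 0.47, 1173.85], [0.56, -0.48, 0.67, 1050.53], [0.02, 0.82, 0.57, 961.95], [0.0, 0.0, 0.0, 1.0]] 447.47117325637123 -0.11101503804377719
top [[0.02, 0.99, -0.1, 296.79], [-1.0, 0.02, -0.0, 5.74], [-0.0, 0.1, 0.99, 1701.16], [0.0, 0.0, 0.0, 1.0]] 461.8461288306752 -0.04173760216681822
mallet top 0.6 [241.4 219.4] [409. 301.   0.]
wedge scene 0.65 [276.9 210.5] [ 542. -116.    0.]
wedge top 0.76 [350.3 186.9] [ 537. -100.    0.]
   tri [ 541.5 -103.1    6.5] [6.7, 6.7]
wedge_butt scene 0.85 [294.4 215.1] [503. -58.   0.]
wedge_butt top 0.58 [329.8 189.3] [526. -24.   0.]
wedge_butt top 0.17 [352.9 187. ] [ 537. -109.    0.]
   tri [523.  -23.5  29.4] [0.6, 0.6]
jig scene 0.61 [250.6 205.8] [ 610. -194.   -0.]
jig top 0.9 [377.8 163.5] [ 627. -202.    0.]
   tri [ 618.2 -196.     4. ] [9.2, 9.2]
jig_cleat scene 0.68 [265.6 197. ] [ 535. -215.    0.]
jig_cleat top 0.6 [373.1 178.4] [ 570. -184.    0.]
   tri [ 560.2 -177.6   31.9] [5.8, 5.8]
board scene 0.83 [247.1 204.2] [ 616. -210.   -0.]
board top 0.92 [379.6 165.2] [ 621. -208.    0.]
   tri [ 618.7 -207.2    2.
[... 761 characters left out ...]
3, 0.3]
{'time': 1.1, 'joint_pos': array([-7.42220681e+01,  7.47218073e+00,  8.52679522e+01,  1.46091498e-04,
        8.72636014e+01, -4.89562167e+00]), 'qd': array([-0.06392512,  0.01352956,  0.01738116, -0.09229546, -0.09945706,
        0.04567021]), 'joint_efforts': array([-2.58088490e-03, -5.69337952e+01, -5.00877249e+01, -1.51534523e-04,
        1.50385640e-03, -1.22196286e-05]), 'tool_pos': array([ 211.81889038, -561.35277148,  231.28017562]), 'tcp_rot': array([-1.79996292e+02, -4.64089006e-04,  2.06735465e+01]), 'ft_force': array([ 0.5781798 ,  0.45137608, -1.05091479]), 'wrist_torque': array([-0.00390817, -0.00151373, -0.04368575]), 'grip_force': 0.0, 'finger_gap': 85.15550303720521}
```

View pics.

View pics/top0.png

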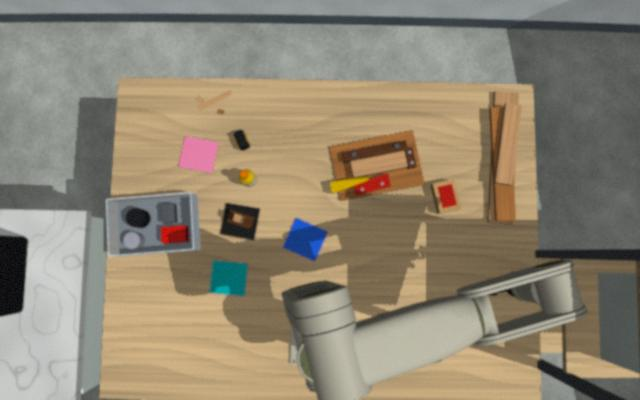

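View pics/scene0.png

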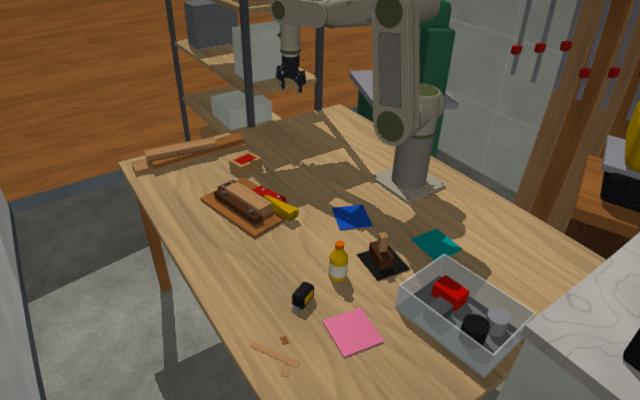

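>>> {"name": "send_rows", "arguments": {
  "steps": [
    [[7.9,18.7,2.3],[0,0,0]],
    [[7.9,18.7,2.3],[0,0,0]],
    [[7.9,18.7,2.3],[0,0,0]],
    [[7.9,18.7,2.3],[0,0,0]],
    [[7.9,18.7,2.3],[0,0,0]],
    [[7.9,18.7,2.3],[0,0,0]],
    [[7.9,18.7,2.3],[0,0,0]],
    [[7.9,18.7,2.3],[0,0,0]],
    [[7.9,18.7,2.3],[0,0,0]],
    [[7.9,18.7,2.3],[0,0,0]]
  ],
  "fingers": 0,
  "squeeze": 100
}}

```text
time: 2.35
tool_pos: [449.4, 2.0, 300.9]
tcp_rot: [180.0, -0.1, 20.7]
ft_force: [0.4, -0.0, 0.7]
finger_gap: 85.1
grip_force: 0.0
```

```bash
cat > b.py <<'E'
import sys; from h import *
n=sys.argv[1]; s=snapshot("wrist"); cv2.imwrite(f"pics/{n}.png",s["img"][:,:,::-1])
import pickle; pickle.dump(s,open(f"{n}.pkl","wb"))
print(np.round(s["pose"],2).tolist(),s["K"][0][0],s["k1"])
for a in sys.argv[2:]:
    l,z=a.split(":")
    for k in finder.pinpoint(l,"wrist")[:2]:
        uv=np.array(k["at"])*[640,400]; print(l,round(k["confidence"],2),np.round(uv,1),np.round(atz(s,uv,float(z)),1))
E
python3 b.py w1 wedge:12 wedge_butt:30 jig:0 jig_cleat:26 board:12
```

```text
[[0.35, 0.9, 0.25, 512.8], [-0.94, 0.34, 0.1, 25.45], [0.0, -0.27, 0.96, 443.31], [0.0, 0.0, 0.0, 1.0]] 309.17591018722675 -0.0041124332489994005
wedge 0.9 [410.2 121.7] [545.9 -96.8  12. ]
wedge 0.56 [469.  129.1] [ 565.5 -176.1   12. ]
wedge_butt 0.81 [360.8 118.7] [525.2 -30.2  30. ]
jig_cleat 0.85 [469.1 130.3] [ 562.4 -170.5   26. ]
board 0.9 [505.4  96.7] [ 620.1 -201.5   12. ]
```

View pics/w1.png

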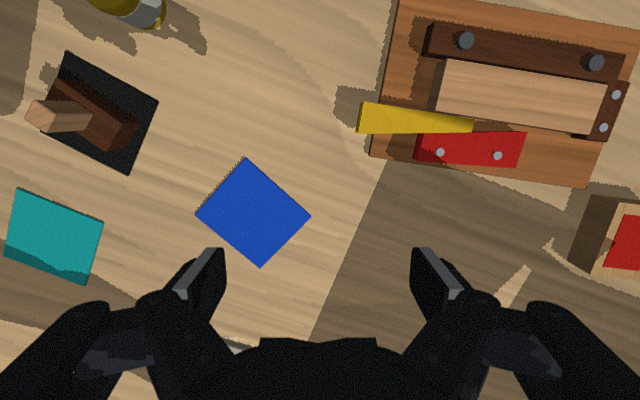

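>>> {"name": "send_rows", "arguments": {
  "steps": [
    [[-1.5,8.0,0],[0,0,-0.25]],
    [[-1.5,8.0,0],[0,0,-0.5]],
    [[-1.5,8.0,0],[0,0,-0.5]],
    [[-1.5,8.0,0],[0,0,-0.5]],
    [[-1.5,8.0,0],[0,0,-0.5]],
    [[-1.5,8.0,0],[0,0,-0.5]],
    [[-1.5,8.0,0],[0,0,-0.5]]
  ]
}}

```text
time: 3.52
tool_pos: [404.3, 238.2, 300.2]
tcp_rot: [180.0, -0.0, -8.1]
ft_force: [0.4, -0.1, -0.3]
finger_gap: 85.5
grip_force: 0.0
```

```bash
python3 b.py w2 mallet:6 mat:0; python3 - <<'E'
from h import *; import pickle
s=pickle.load(open("w1.pkl","rb"))
def d(n,a,b,z):
    A=atz(s,a,z);B=atz(s,b,z);v=A-B;print(n,A.round(1),B.round(1),"yaw",np.degrees(np.arctan2(-v[0],v[1])).round(1),np.linalg.norm(v).round(1))
d("plate robotside",(370,156),(586,188),12)
d("board fence edge",(447,58),(608,84),48)
d("board wedge edge",(435,110),(602,134),48)
d("fence top out",(428,21),(626,55),40)
d("wedge top straight",(362,101),(473,122),48)
d("butt top",(362,101),(357,131),48)
E
```

```text
[[-0.14, 0.95, 0.27, 471.61], [-0.99, -0.14, -0.04, 227.91], [0.0, -0.27, 0.96, 442.46], [0.0, 0.0, 0.0, 1.0]] 309.17591018722675 -0.0041124332489994005
mallet 0.95 [277.8 164.1] [408.8 293.6   6. ]
mat 0.94 [438.5 186.4] [342.1  66.2   0. ]
mat 0.75 [274.9 295.9] [195.5 337.1   0. ]
plate robotside [483.9 -64.2  12. ] [ 551.8 -373.7   12. ] yaw 12.4 316.8
board fence edge [624.8 -96.   48. ] [ 668.3 -291.6   48. ] yaw 12.5 200.4
board wedge edge [ 566.7 -109.2   48. ] [ 615.4 -319.4   48. ] yaw 13.1 215.8
fence top out [655.  -59.4  40. ] [ 707.2 -299.1   40. ] yaw 12.3 245.4
wedge top straight [544.6 -21.   48. ] [ 570.5 -159.9   48. ] yaw 10.6 141.3
butt top [544.6 -21.   48. ] [509.3 -29.1  48. ] yaw -77.0 36.2
```

View pics/w2.png

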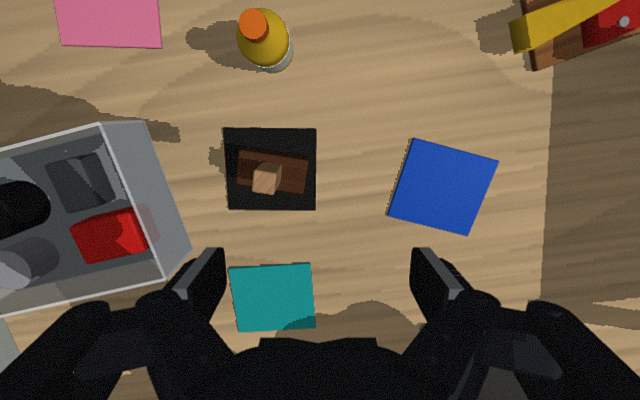

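```bash
python3 - <<'E'
import cv2
i=cv2.imread("pics/w2.png")[120:220,210:330]; cv2.imwrite("pics/c2.png",cv2.resize(i,None,fx=6,fy=6,interpolation=cv2.INTER_CUBIC))
E
```

```text
(no output)
```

View pics/c2.png

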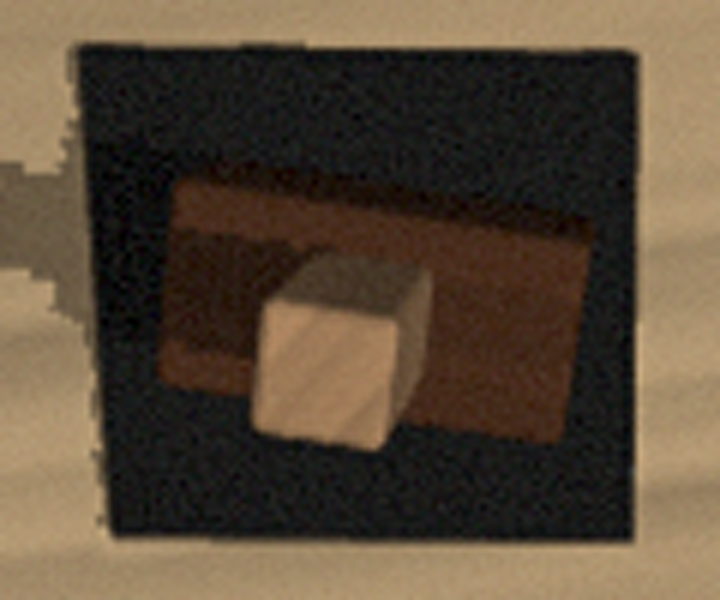

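```bash
python3 - <<'E'
from h import *; import pickle
s=pickle.load(open("w2.pkl","rb"))
f=lambda L,z:np.array([atz(s,(210+(x+.5)/6-.5,120+(y+.5)/6-.5),z) for x,y in L])
def yaw(v): return np.degrees(np.arctan2(-v[0],v[1])).round(1)
for z in (50,):
  H=f([(175,180),(592,242),(560,443),(162,382)],z);print(H.mean(0).round(1),yaw(H[0]-H[1]),yaw(H[3]-H[2]),np.linalg.norm(H[0]-H[1]).round(1),np.linalg.norm(H[0]-H[3]).round(1))
for z in (105,110):
  H=f([(268,303),(398,318),(382,447),(253,430)],z);print(H.mean(0).round(1),yaw(H[0]-H[1]),yaw(H[3]-H[2]),[np.linalg.norm(H[i]-H[i-1]).round(1) for i in range(4)])
M=f([(80,45),(637,50),(633,540),(112,535)],6);print("mat",M.mean(0).round(1),yaw(M[0]-M[1]),yaw(M[3]-M[2]))
o=snapshot("top");sc=snapshot("scene")
print(finder.pinpoint("mallet","scene")[:1],[ (k["confidence"],np.array(k["box"])*[640,400,640,400]) for k in finder.find_in("mallet","scene")[:1]], proj(sc,[408,294,110]))
E
```

```text
[406.4 296.4  50. ] -16.6 -17.1 88.6 43.9
[405.3 297.7 105. ] -14.8 -15.9 [np.float64(24.5), np.float64(24.0), np.float64(24.9), np.float64(24.3)]
[406.3 296.7 110. ] -14.8 -15.9 [np.float64(24.1), np.float64(23.7), np.float64(24.6), np.float64(24.0)]
mat [402.2 305.3   6. ] -8.6 -8.7
[] [(0.71, array([368.384, 233.   ,  24.192,  36.4  ]))] [381.47531147 234.28590633]
```

>>> {"name": "send_rows", "arguments": {
  "steps": [
    [[0.07,1.95,-1.0],[0,0,-0.147]],
    [[0.07,1.95,-3.0],[0,0,-0.147]],
    [[0.07,1.95,-5.0],[0,0,-0.147]],
    [[0.07,1.95,-6.5],[0,0,-0.147]],
    [[0.07,1.95,-7.5],[0,0,-0.147]],
    [[0.07,1.95,-8.2],[0,0,-0.147]],
    [[0.07,1.95,-8.2],[0,0,-0.147]]
  ]
}}

```text
time: 4.75
tool_pos: [404.4, 297.1, 52.4]
tcp_rot: [179.8, 0.2, -16.4]
ft_force: [0.8, 0.0, 0.5]
finger_gap: 85.7
grip_force: 0.0
```

>>> {"name": "send_rows", "arguments": {
  "steps": [
    [[0,0,0],[0,0,0]],
    [[0,0,0],[0,0,0]],
    [[0,0,0],[0,0,0]],
    [[0,0,0],[0,0,0]],
    [[0,0,0],[0,0,0]],
    [[0,0,0],[0,0,0]]
  ],
  "fingers": 1,
  "squeeze": 100
}}

```text
time: 5.5
tool_pos: [406.8, 298.5, 55.4]
tcp_rot: [-179.9, -0.1, -16.4]
ft_force: [0.0, -2.0, 6.5]
finger_gap: 24.8
grip_force: 99.1
```

>>> {"name": "send_rows", "arguments": {
  "steps": [
    [[0,0,0.7],[0,0,0]],
    [[0,0,1.7],[0,0,0]],
    [[0,0,2.7],[0,0,0.1]],
    [[0.5,-1.2,2.7],[0,0,0.25]],
    [[1.2,-2.9,2.7],[0,0,0.4]],
    [[2.0,-4.8,2.7],[0,0,0.503]],
    [[2.7,-6.5,2.7],[0,0,0.503]],
    [[3.35,-8.0,2.7],[0,0,0.503]],
    [[3.35,-8.0,2.7],[0,0,0.503]],
    [[3.35,-8.0,2.7],[0,0,0.503]]
  ]
}}

```text
time: 6.75
tool_pos: [505.7, 58.3, 134.5]
tcp_rot: [-180.0, 0.1, 12.4]
ft_force: [-0.7, 0.2, -2.7]
finger_gap: 25.1
grip_force: 99.8
```

```bash
python3 b.py w3 wedge_butt:30 wedge:12 mallet:92 jig_cleat:26; python3 -c "
from h import *; print(sense())"
```

```text
[[0.21, 0.94, 0.26, 572.35], [-0.98, 0.21, 0.06, 72.06], [-0.0, -0.27, 0.96, 276.64], [0.0, 0.0, 0.0, 1.0]] 309.17591018722675 -0.0041124332489994005
wedge_butt 0.68 [420.6 198.3] [522.8 -26.1  30. ]
wedge 0.92 [497.1 185.7] [544.7 -95.6  12. ]
wedge 0.27 [423.4 195.4] [522.3 -34.9  12. ]
mallet 0.84 [318.3 221.1] [507.   57.4  92. ]
jig_cleat 0.74 [598.7 190. ] [ 560.9 -171.6   26. ]
{'time': 7.0, 'joint_pos': array([ 8.95335383e-01, -2.72396580e+00,  1.05977063e+02,  3.29534185e-03,
        7.67633446e+01,  7.83741160e+01]), 'qd': array([-0.16161773, -0.03417894, -0.30086542, -0.02999716, -0.06393076,
       -0.17648482]), 'joint_efforts': array([-1.84474289e-01, -4.70153761e+01, -4.96030927e+01, -9.87677544e-03,
        1.14378385e-02,  7.89631944e-03]), 'tool_pos': array([506.03110011,  59.13484243, 135.15495432]), 'tcp_rot': array([-1.79993545e+02,  1.54576211e-02,  1.25204653e+01]), 'ft_force': array([-0.17671392,  0.63450649, -3.20728526]), 'wrist_torque': array([-0.04578896, -0.00334906, -0.00791893]), 'grip_force': 99.80762600898743, 'finger_gap': 24.929704242999847}
```

View pics/w3.png

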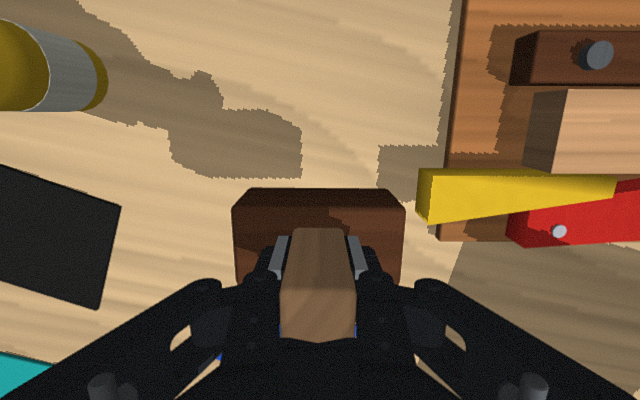

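>>> {"name": "send_rows", "arguments": {
  "steps": [
    [[0,0,-1.2],[0,0,0]],
    [[0.1,-0.45,-2.0],[0,0,0]],
    [[0.215,-0.977,-2.3],[0,0,0]],
    [[0.251,-1.14,-2.3],[0,0,0]],
    [[0.286,-1.302,-2.3],[0,0,0]],
    [[0.322,-1.465,-2.3],[0,0,0]],
    [[0.358,-1.628,-2.3],[0,0,0]],
    [[0.394,-1.791,-2.3],[0,0,0]],
    [[0.286,-1.302,-2.3],[0,0,0]],
    [[0.286,-1.302,-2.3],[0,0,0]]
  ]
}}

```text
time: 8.25
tool_pos: [514.5, 20.1, 66.1]
tcp_rot: [-180.0, 0.0, 12.5]
ft_force: [0.3, -0.1, -3.9]
finger_gap: 24.8
grip_force: 100.1
```

```bash
python3 b.py w4 wedge_butt:30 wedge:12
```

```text
[[0.22, 0.94, 0.26, 580.99], [-0.98, 0.21, 0.06, 34.09], [-0.0, -0.27, 0.96, 208.29], [0.0, 0.0, 0.0, 1.0]] 309.17591018722675 -0.0041124332489994005
wedge_butt 0.8 [419.3 227.7] [527.4 -41.9  30. ]
wedge 0.76 [517.3 206.7] [ 550.3 -108.8   12. ]
```

View pics/w4.png

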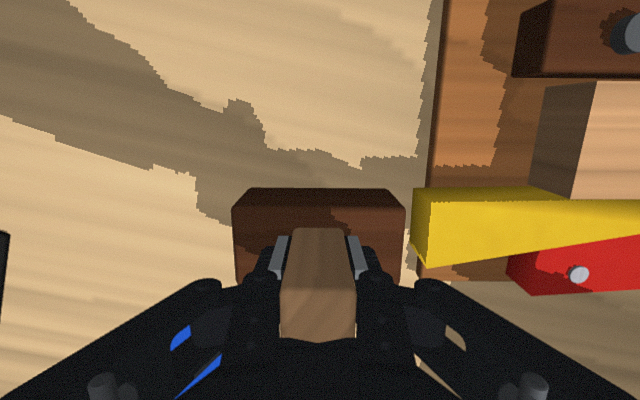

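>>> {"name": "send_rows", "arguments": {
  "steps": [
    [[0.086,-0.391,0],[0,0,0]],
    [[0.122,-0.554,0],[0,0,0]],
    [[0.143,-0.651,0],[0,0,0]],
    [[0.165,-0.749,0],[0,0,0]],
    [[0.165,-0.749,0],[0,0,0]]
  ]
}}

```text
time: 9.02
tool_pos: [520.2, -3.6, 66.4]
tcp_rot: [-180.0, -0.0, 12.4]
ft_force: [0.7, 0.7, -3.5]
finger_gap: 24.8
grip_force: 99.9
```

>>> {"name": "send_rows", "arguments": {
  "steps": [
    [[0.029,-0.13,0],[0,0,0]],
    [[0.029,-0.13,0],[0,0,0]]
  ]
}}

```text
time: 9.28
tool_pos: [520.7, -7.9, 66.2]
tcp_rot: [180.0, 0.0, 12.4]
ft_force: [-0.9, -0.3, -3.2]
finger_gap: 24.6
grip_force: 99.9
```

>>> {"name": "send_rows", "arguments": {
  "steps": [
    [[0.029,-0.13,0],[0,0,0]],
    [[0.029,-0.13,0],[0,0,0]]
  ]
}}

```text
time: 9.52
tool_pos: [521.7, -11.7, 66.2]
tcp_rot: [180.0, 0.0, 12.4]
ft_force: [0.5, 0.5, -4.0]
finger_gap: 24.6
grip_force: 99.9
```

>>> {"name": "send_rows", "arguments": {
  "steps": [
    [[0.021,-0.098,0],[0,0,0]],
    [[0.021,-0.098,0],[0,0,0]]
  ]
}}

```text
time: 9.78
tool_pos: [522.4, -14.2, 66.2]
tcp_rot: [-180.0, -0.0, 12.4]
ft_force: [0.3, 1.7, -4.5]
finger_gap: 25.2
grip_force: 100.0
```

>>> {"name": "send_rows", "arguments": {
  "steps": [
    [[0.021,-0.098,0],[0,0,0]],
    [[0.021,-0.098,0],[0,0,0]]
  ]
}}

```text
time: 10.02
tool_pos: [523.1, -17.1, 66.3]
tcp_rot: [-180.0, -0.0, 12.4]
ft_force: [1.5, 3.3, -3.1]
finger_gap: 24.5
grip_force: 99.9
```

>>> {"name": "send_rows", "arguments": {
  "steps": [
    [[0.021,-0.098,0],[0,0,0]],
    [[0.021,-0.098,0],[0,0,0]]
  ]
}}

```text
time: 10.28
tool_pos: [523.7, -20.2, 66.3]
tcp_rot: [180.0, -0.0, 12.4]
ft_force: [1.0, 2.1, -3.1]
finger_gap: 24.8
grip_force: 99.9
```

>>> {"name": "send_rows", "arguments": {
  "steps": [
    [[0.021,-0.098,0],[0,0,0]],
    [[0.021,-0.098,0],[0,0,0]]
  ]
}}

```text
time: 10.52
tool_pos: [524.3, -23.3, 66.3]
tcp_rot: [180.0, 0.0, 12.4]
ft_force: [0.8, 2.8, -2.8]
finger_gap: 25.0
grip_force: 100.0
```

>>> {"name": "send_rows", "arguments": {
  "steps": [
    [[0.021,-0.098,0],[0,0,0]],
    [[0.021,-0.098,0],[0,0,0]]
  ]
}}

```text
time: 10.78
tool_pos: [524.8, -26.2, 66.3]
tcp_rot: [180.0, 0.0, 12.4]
ft_force: [0.2, 3.0, -3.6]
finger_gap: 25.1
grip_force: 100.0
```

>>> {"name": "send_rows", "arguments": {
  "steps": [
    [[0.021,-0.098,0],[0,0,0]],
    [[0.021,-0.098,0],[0,0,0]]
  ]
}}

```text
time: 11.02
tool_pos: [525.5, -29.2, 66.3]
tcp_rot: [180.0, 0.0, 12.4]
ft_force: [0.0, 2.6, -3.4]
finger_gap: 25.0
grip_force: 100.0
```

>>> {"name": "send_rows", "arguments": {
  "steps": [
    [[0.021,-0.098,0],[0,0,0]],
    [[0.021,-0.098,0],[0,0,0]]
  ]
}}

```text
time: 11.28
tool_pos: [526.1, -31.6, 66.3]
tcp_rot: [-180.0, 0.0, 12.4]
ft_force: [0.2, 5.2, -3.7]
finger_gap: 25.0
grip_force: 100.2
```

Rising; smaller steps.

>>> {"name": "send_rows", "arguments": {
  "steps": [
    [[0.014,-0.065,0],[0,0,0]],
    [[0.014,-0.065,0],[0,0,0]]
  ]
}}

```text
time: 11.52
tool_pos: [526.2, -31.8, 66.5]
tcp_rot: [-179.8, 0.0, 12.4]
ft_force: [-2.9, 14.2, 1.8]
finger_gap: 24.6
grip_force: 100.7
```

>>> {"name": "send_rows", "arguments": {
  "steps": [
    [[0.011,-0.049,0],[0,0,0]],
    [[0.011,-0.049,0],[0,0,0]]
  ]
}}

```text
time: 11.78
tool_pos: [526.2, -32.0, 66.6]
tcp_rot: [-179.7, 0.0, 12.5]
ft_force: [-4.1, 20.1, 6.1]
finger_gap: 24.9
grip_force: 101.2
```

>>> {"name": "send_rows", "arguments": {
  "steps": [
    [[0.007,-0.033,0],[0,0,0]],
    [[0.007,-0.033,0],[0,0,0]]
  ]
}}

```text
time: 12.02
tool_pos: [526.2, -32.1, 66.6]
tcp_rot: [-179.6, 0.0, 12.5]
ft_force: [-6.2, 23.9, 7.8]
finger_gap: 25.1
grip_force: 101.6
```

>>> {"name": "send_rows", "arguments": {
  "steps": [
    [[-0.036,0.163,0],[0,0,0]],
    [[-0.107,0.488,0],[0,0,0]],
    [[-0.107,0.488,0],[0,0,0]],
    [[-0.107,0.488,0],[0,0,0]],
    [[-0.107,0.488,0],[0,0,0]]
  ]
}}

```text
time: 12.65
tool_pos: [523.9, -21.9, 66.3]
tcp_rot: [180.0, -0.0, 12.4]
ft_force: [-0.4, -0.4, -3.5]
finger_gap: 24.9
grip_force: 100.4
```

```bash
python3 b.py w5 wedge_butt:30 wedge:12 board:12 jig_cleat:26
```

```text
[[0.21, 0.94, 0.26, 590.32], [-0.98, 0.21, 0.06, -7.98], [0.0, -0.27, 0.96, 208.57], [0.0, 0.0, 0.0, 1.0]] 309.17591018722675 -0.0041124332489994005
wedge_butt 0.85 [408.6 215.4] [542.9 -75.3  30. ]
wedge 0.65 [508.3 197.7] [ 564.1 -143.    12. ]
```

View pics/w5.png

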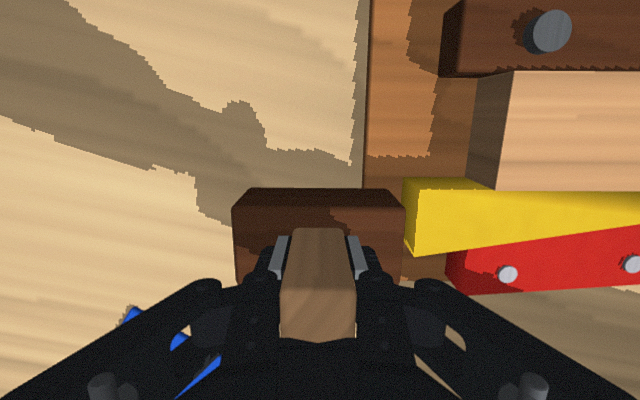

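>>> {"name": "send_rows", "arguments": {
  "steps": [
    [[0.036,-0.163,0],[0,0,0]],
    [[0.057,-0.26,0],[0,0,0]],
    [[0.072,-0.326,0],[0,0,0]],
    [[0.086,-0.391,0],[0,0,0]],
    [[0.1,-0.456,0],[0,0,0]],
    [[0.109,-0.495,0],[0,0,0]],
    [[0.109,-0.495,0],[0,0,0]]
  ]
}}

```text
time: 13.78
tool_pos: [526.1, -32.0, 66.6]
tcp_rot: [-179.6, 0.1, 12.5]
ft_force: [-8.4, 20.9, 7.5]
finger_gap: 25.2
grip_force: 101.7
```

>>> {"name": "send_rows", "arguments": {
  "steps": [
    [[-0.036,0.163,0],[0,0,0]],
    [[-0.107,0.488,0],[0,0,0]],
    [[-0.107,0.488,0],[0,0,0]],
    [[-0.107,0.488,0],[0,0,0]],
    [[-0.107,0.488,0],[0,0,0]]
  ]
}}

```text
time: 14.4
tool_pos: [524.0, -22.1, 66.3]
tcp_rot: [180.0, -0.0, 12.4]
ft_force: [0.3, 0.9, -4.1]
finger_gap: 25.3
grip_force: 100.4
```

```bash
python3 b.py w6 wedge_butt:30 wedge:12; python3 -c "
import cv2,numpy as np
a=cv2.imread('pics/w5.png',0)[:,400:].astype(float);b=cv2.imread('pics/w6.png',0)[:,400:].astype(float)
print(cv2.phaseCorrelate(a,b),cv2.phaseCorrelate(a[175:255,:120],b[175:255,:120]))
im=cv2.imread('pics/w6.png')[0:300,380:640];cv2.imwrite('pics/c6.png',cv2.resize(im,None,fx=2,fy=2))"
```

```text
[[0.21, 0.94, 0.26, 590.4], [-0.98, 0.21, 0.06, -8.13], [0.0, -0.27, 0.96, 208.58], [0.0, 0.0, 0.0, 1.0]] 309.17591018722675 -0.0041124332489994005
wedge_butt 0.86 [407.9 215. ] [543.1 -75.   30. ]
wedge 0.78 [506.5 199.2] [ 563.  -142.3   12. ]
((-0.19746440622746775, 0.04666598114692988), 1.0481289617203542) ((-0.2998760478300895, -0.006755297342856181), 1.0200378966346182)
```

View pics/c6.png

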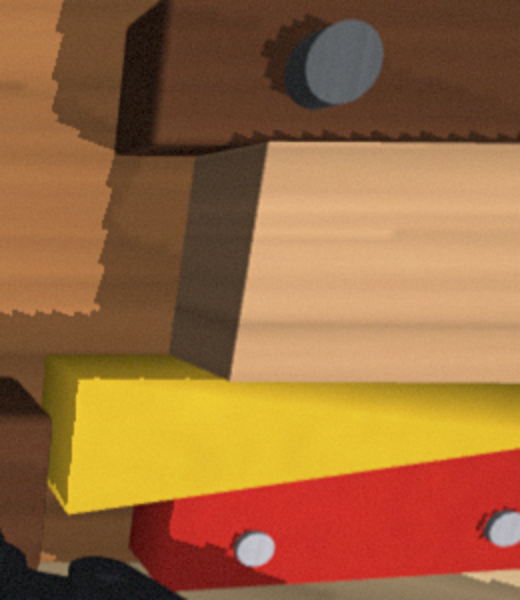

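>>> {"name": "send_rows", "arguments": {
  "steps": [
    [[-0.14,0.65,0.3],[0,0,0]],
    [[-0.2,1.2,1.5],[0,0,0]],
    [[-0.5,2.2,2.7],[0,0,-0.1]],
    [[-1.1,3.6,2.7],[0,0,-0.25]],
    [[-1.8,5.4,2.7],[0,0,-0.4]],
    [[-2.6,7.2,2.7],[0,0,-0.503]],
    [[-3.3,8.9,2.7],[0,0,-0.503]],
    [[-4.0,10.7,2.7],[0,0,-0.503]],
    [[-4.0,10.7,2.7],[0,0,-0.503]],
    [[-4.0,10.7,2.7],[0,0,-0.503]]
  ]
}}

```text
time: 15.8
tool_pos: [403.4, 299.7, 147.5]
tcp_rot: [180.0, -0.0, -16.3]
ft_force: [0.0, 0.4, -3.1]
finger_gap: 25.0
grip_force: 100.6
```

>>> {"name": "send_rows", "arguments": {
  "steps": [
    [[0,0,-1.0],[0,0,0]],
    [[0,0,-2.0],[0,0,0]],
    [[0,0,-2.6],[0,0,0]],
    [[0,0,-2.8],[0,0,0]],
    [[0,0,-2.9],[0,0,0]],
    [[0,0,-2.95],[0,0,0]],
    [[0,0,-2.95],[0,0,0]]
  ]
}}

```text
time: 16.68
tool_pos: [404.4, 299.6, 59.5]
tcp_rot: [-179.9, -0.0, -16.4]
ft_force: [-0.3, 0.1, -3.3]
finger_gap: 25.1
grip_force: 100.6
```

Step down until the weight is taken.

>>> {"name": "send_rows", "arguments": {
  "steps": [
    [[0,0,-0.07],[0,0,0]],
    [[0,0,-0.13],[0,0,0]],
    [[0,0,-0.13],[0,0,0]],
    [[0,0,-0.13],[0,0,0]]
  ]
}}

```text
time: 17.18
tool_pos: [404.2, 299.4, 55.4]
tcp_rot: [-180.0, -0.0, -16.4]
ft_force: [-2.0, -2.0, 3.9]
finger_gap: 24.7
grip_force: 101.4
```

>>> {"name": "send_rows", "arguments": {
  "steps": [
    [[0,0,0],[0,0,0]],
    [[0,0,0],[0,0,0]],
    [[0,0,0],[0,0,0]],
    [[0,0,0],[0,0,0]],
    [[0,0,0],[0,0,0]],
    [[0,0,0],[0,0,0]]
  ],
  "fingers": 0
}}

```text
time: 17.92
tool_pos: [404.0, 299.3, 54.9]
tcp_rot: [-180.0, -0.0, -16.4]
ft_force: [-1.0, 0.3, -0.0]
finger_gap: 85.4
grip_force: 0.0
```

>>> {"name": "send_rows", "arguments": {
  "steps": [
    [[0,0,0.5],[0,0,0]],
    [[0,0,1.5],[0,0,0]],
    [[0,0,3.0],[0,0,0]],
    [[0,0,5.0],[0,0,0]],
    [[0,0,7.0],[0,0,0]],
    [[0,-2.0,8.2],[0,0,0]],
    [[0,-2.0,8.2],[0,0,0]],
    [[0,-2.0,8.2],[0,0,0]],
    [[0,-2.0,8.2],[0,0,0]]
  ]
}}

```text
time: 19.05
tool_pos: [403.3, 239.6, 299.6]
tcp_rot: [179.9, 0.1, -16.4]
ft_force: [0.3, -1.1, 0.1]
finger_gap: 85.4
grip_force: 0.0
```

```bash
python3 b.py w7 mallet:6; python3 a.py | grep -A2 wedge; cp pics/top0.png pics/top7.png
```

```text
[[-0.28, 0.92, 0.26, 468.82], [-0.96, -0.27, -0.08, 219.68], [0.0, -0.27, 0.96, 441.75], [0.0, 0.0, 0.0, 1.0]] 309.17591018722675 -0.0041124332489994005
mallet 0.97 [280.1 174.7] [399.9 295.3   6. ]
wedge scene 0.78 [267.8 203.4] [ 549. -173.   -0.]
wedge top 0.9 [364.1 181.4] [ 558. -151.    0.]
wedge top 0.65 [237.9 223.7] [393. 314.   0.]
   tri [ 557.7 -150.6   16.4] [2.2, 2.2]
wedge_butt scene 0.83 [282.6 210.9] [ 526. -103.    0.]
wedge_butt top 0.61 [343.5 184.2] [547. -74.   0.]
wedge_butt top 0.45 [362.5 179.7] [ 565. -145.    0.]
   tri [542.7 -73.   24.9] [0.2, 0.2]
jig scene 0.57 [251.1 208.4] [ 616. -178.   -0.]
```

View pics/w7.png

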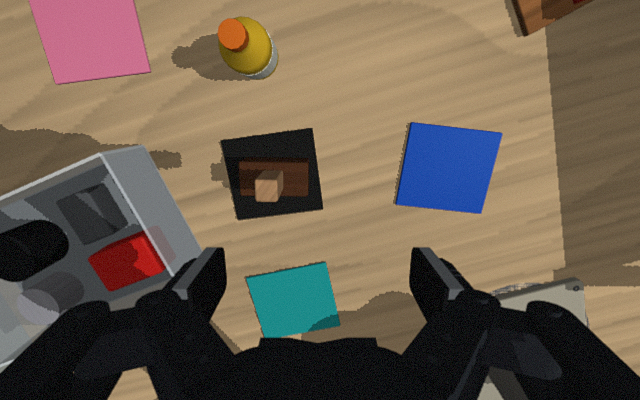

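The mallet stands upright on the black mat at about (270,175). The two views still put the wedge butt at (543,-73), so it has not moved since the last tap.

```bash
python3 -c "
from bench import order; print(order.hand_in())"
```

```text
the job is handed in; nothing more can be done
None
```

I handed the job in: a final test tap of about 22 N did not move the wedge any further, so it clamps the board against the fence, and the mallet stands released on its black mat; the hand-in gave no verdict.

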